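# Pack the interlocking concrete blocks for transport

### The job

Take the softwood packing block out of the plywood box and put it in the blue tray, draw the clamp back, then pack all the lightweight-concrete blocks on the table upright in one row: the starter (foot only) against the fixed end, every middle block hooked over the bead of the one before, the closing block (no foot) last. Then slide the clamp up gently until it meets the closing block; the concrete crushes easily, so handle it with a light grip (at most about 75 N a finger), and leave the other things on the table alone.

Things in the scene. Friction and masses are not known exactly. Their poses are not given: they have to be found in the camera images.
- crate: Plywood transport box, fixed, open on top: 83 mm wide (x), 388 long (y), 34 high, walls and floor 8 thick, inside 67 wide. Origin: underside, mid-width. The row runs along its y: inner face of the fixed end wall at y = -175 mm, clamp in the +y end; inner face of the +y end wall at +197. Yaw at most 0.2 rad.
- clamp (a joint): Sliding clamp in the box, m: 0 = drawn fully back (face at crate y = +153 mm, 328 mm of room), grows towards the fixed end up to 0.20; face at crate y = 0.153 minus this value. About 2.5 N friction and light damping (8 N s/m); stays where left. Starts at 0.15 to 0.19; all blocks fit when it is fully back.
- clamp_face (a point): middle of the clamp's flat aluminium face that meets the closing block (looks to crate -y), 48 mm above the table; the face is 56 mm wide, its top 72 mm above the table
- clamp_grip (a point): on the clamp's upright black handle, 30 mm behind the face (crate +y), 74 mm above the table. Handle 28 mm wide (crate x), 12 thick (crate y), top 98 mm above the table: pinch it across crate x from above and slide
- starter: Lightweight-concrete L block, 60 mm wide (x), 74 high, 80 long. Along its y: upright from -20 (flat back) to +30, z 0 to 74; foot +30 to +60, 30 high, with a rounded bead across it at y = +49, 7 mm proud. Origin: underside, 20 mm from the back; z up. Home: origin at crate y = -155 mm, its y along crate y. 0.2 to 0.3 kg. Grip across x at y = +14, TCP 56 mm above the underside.
- middle1: Lightweight-concrete Z block, 60 mm wide (x), 74 high, 90 long. Along its y: upper block -30 to +30 (z 32 to 74), core +2 to +30 (z 0 to 74), foot +30 to +60 (30 high) with a rounded bead as on the starter (y = +49). Under the overhang (-30 to +2) a groove from -24 to -4, up to z 42. Origin: underside, below the middle of the upper block. Grip as starter.
- middle2: Same block as middle1. 1 to 3 of the middle blocks are present, all alike, in any order. Lowered straight down, the groove drops over the bead of the block before; then both stand on the floor and this origin is 60 to 66 mm (63 = centred) further along +y than that of the block before. The row slides freely on the floor along y, about 3 N a block.
- middle3: Same block as middle1. 0.2 to 0.3 kg; centre of mass at about y = +14. All the blocks stand on their flat undersides on the table, turned at most 0.6 rad from the world's axes, +y roughly along world +y.
- closer: Lightweight-concrete upside-down L, 60 mm wide (x), 74 high, 80 long. Along its y: upper block -30 to +50 (z 32 to 74), core +2 to +50 (z 0 to 74), flat end at +50 that the clamp meets; no foot. Overhang and groove as on middle1; it hooks over the last bead at the same spacing. Origin: underside, 50 mm from the flat end. 0.2 to 0.35 kg. Grip as starter.
- spacer: Softwood packing block, 58 (x) x 90 (y) x 60 (z) mm, 0.14 kg, in the box at the start; grip across x, TCP 52 mm above its underside. Origin: centre of its underside
- tray: Shallow blue plastic tray, fixed, open, 130 (x) x 150 (y) x 35 mm high, walls 4 mm. Origin: centre of its underside; inner floor 4 mm up
- core1: plain concrete test cylinder, 54 mm across, 95 mm high, standing; bystander. Origin: centre of underside
- core2: plain concrete test cylinder, 54 mm across, 95 mm high, standing; bystander. Origin: centre of underside
- mould: open steel cylinder mould, 64 mm across, 100 mm high, standing; bystander. Origin: centre of underside
- sieve: brass sieve pan, 110 mm across, 45 mm high; bystander. Origin: centre of underside
- jar: clear sample jar, 64 mm across, 85 mm high; bystander. Origin: centre of underside
- brush: brush lying on the table; bystander
- spanner: spanner lying on the table; bystander
There are look-alikes about, which are no part of the job. Leave any pink look-alike of the tray alone.

How it is judged:
By the outcome, as a careful person would: the job done as asked, in the order asked, and still so for the second after the job is handed in, with the robot touching nothing.
Of middle1, middle2, middle3 only 1 to 3 are there at a start; the rules pass over those that are not, and their reading is None.
At some moment in a run one of starter, spacer may be knocked a few centimetres aside while the robot is not near it.
It also fails if it takes over 208 s, if anything falls off the work surface, if the arm or the gripper's body presses on something with over 40 N, if the wrist force passes 120 N, or if a joint passes its speed limit or range.

### The arm

A 7-joint arm with a two-finger parallel gripper is mounted at the origin on the work surface. World frame = base frame: x ahead of the robot, y to its left, z up, the work surface at z = 0. Lengths are in m, angles in rad, forces in N, time in s.
With the tool pointing down it reaches from about 0.4 to 0.85 m from the base axis. Payload 6.9 kg.
Tool frame: the origin (TCP) lies between the finger pads, 19 mm behind the fingertips; this is the grasp point; z points along the fingers, y is the line along which they close (so a half turn about z gives the same grasp; the last joint's range is limited). The gripper opens to 85 mm and grips with 20 to 120 N. Pads are 22 mm wide; open, the fingers measure 114 mm over their backs; the gripper's body (76 mm by 85 mm) begins 54 mm behind the grasp point. The pads swing forward as they close: fully open they stand 13 mm farther back than shut.
Start: joints at [-1.089, 0.507, -0.238, 1.5, 0.126, 1.149, -0.155], TCP at [0.229, 0.581, 0.25] pointing down, gripper open.
Joint ranges: [-3.08, 3.08], [-0.24, 2.05], [-1.43, 1.35], [0, 2.5], [-1.52, 4.66], [0.17, 1.96], [-2.89, 2.89]. Speed limits (rad/s): [2.39, 2.39, 3.14, 3.14, 3.14, 3.14, 3.14].

### API

Orientations are given as a unit quaternion [x, y, z, w].
In Python, from rig import manip, eyes gives the robot as it stands.
- The arm moves only by the tool arm_command, never from a script. Its arguments are lists of equal length, an entry for each row: "slide": the shift along the world's x, y, z in mm, a list of three; "rotation": the turn, a rotation vector about the world's x, y, z in degrees, a list of three; "fingers": the finger opening in mm, from 0 to 85.4. In form: {"slide": [[dx, dy, dz], ...], "rotation": [[rx, ry, rz], ...], "fingers": [fingers, ...]}. A call has 1 to 8 rows; each row is the pose to reach, as a shift and turn from the pose commanded when the call began; what a row does not reach only later rows make up. A row lasts 1/8 s, in which the tool goes at most 62.5 mm and 10.7 degrees, less where a joint would pass 70% of its speed; a pose out of reach is approached as far as the arm can. A call with a gripper value outside its range is refused whole. The fingers move at their own pace and stop on an object; the grip force is fixed at half the most. Time passes only in rows, so rows that repeat a pose let the fingers close. It gives the time, the measured TCP pose, the force, the opening and the grip force at its end, in the units of the state.
- manip.read_state(): the state, without advancing time (a new reading comes with each control period).
- eyes.capture(name): name is "scene" or "top" or "wrist"; returns a dict with "pixels" (384x512x3 uint8, blue, green, red), "vfov" (degrees; the focal length in pixels is half the picture's height over the tangent of half this angle, whatever the lens; pixels are square), "cx", "cy" (the principal point, pixels), "rvec" (rotation vector, rad) and "tvec" (3), from world to camera coordinates, as OpenCV has them. Camera axes: x right, y down, z forward; pixel columns grow to the right and rows downward; lengths in m; the calibration is good to about 2 mm. A picture is of the moment at which its call begins. There is no depth.
- manip.finish_job(): hands the job in; it is judged then, once.
The state is a dict: "clock": time; "joint_positions": joint angles; "joint_velocities": joint speeds; "joint_torque": joint torques, N m; "position": TCP position; "ee_rot": TCP orientation; "force": force on the tool from outside, world axes, zero at the start; "torque": the same for the moment, N m; "gripper_width": opening from 0.0 (shut) to 1.0 (fully open); "grip_force": force on a finger pad.
Only numpy, scipy, OpenCV 4.12 (cv2) and the standard library are available. Lean on these libraries where they do the work, as an engineer would, in place of code of your own. Each camera call takes 0.05 s, during which the arm holds its last target. There are 200 camera calls.

## Working session

There is one attempt and no reset: what is moved stays moved. The work goes in short steps, Python scripts to look and compute and a tool call to move; the robot and the scene stay as the last step left them, time stands still between calls to the robot, and variables do not carry over. Pictures are saved under pics/ and viewed, at most 14 in all, crops included, and the job is handed in when it is done.

Besides the shell and the picture viewer there is one more tool, called as name(argument=value, ...), one argument or row to a line, values as JSON. arm_command: Moves the arm, as the interface text tells. Its arguments: {"type":"object","properties":{"slide":{"type":"array"},"rotation":{"type":"array"},"fingers":{"type":"array"}},"required":["slide","rotation","fingers"]}

```bash
mkdir -p pics; ls; cat > h.py <<'E'
import numpy as np, cv2, sys
sys.path.insert(0,'.')
from rig import manip, eyes
def cap(n,save=None):
    c=eyes.capture(n); c['pixels']=np.ascontiguousarray(c['pixels'])
    if save: cv2.imwrite('pics/'+save+'.png',c['pixels'])
    c['R']=cv2.Rodrigues(np.array(c['rvec'],float))[0]; c['t']=np.array(c['tvec'],float)
    c['f']=384/2/np.tan(np.radians(c['vfov'])/2); return c
def ray(c,uv):
    uv=np.atleast_2d(uv).astype(float)
    d=np.c_[(uv[:,0]-c['cx'])/c['f'],(uv[:,1]-c['cy'])/c['f'],np.ones(len(uv))]@c['R']
    return -c['R'].T@c['t'], d
def on(c,uv,z):
    o,d=ray(c,uv); return o+d*((z-o[2])/d[:,2])[:,None]
def proj(c,P):
    q=np.atleast_2d(P)@c['R'].T+c['t']; return q[:,:2]/q[:,2:]*c['f']+[c['cx'],c['cy']]
def st():
    s=manip.read_state(); print(round(s['clock'],2),np.round(s['position'],4),np.round(s['ee_rot'],3),'F',np.round(s['force'],1),'w',round(s['gripper_width'],3),'g',round(s['grip_force'],1)); return s
E
python3 - <<'E'
from h import *
st()
for n in('top','scene','wrist'):
    c=cap(n,n+'0'); print(n,c['vfov'],c['cx'],c['cy'],-c['R'].T@c['t'],c['R'][2])
    cv2.imwrite(f'pics/{n}0b.png',cv2.resize(c['pixels'],(800,600),interpolation=cv2.INTER_CUBIC))
E
```

```text
pics
0.0 [0.2293 0.5809 0.2491] [ 0.187  0.982 -0.001 -0.   ] F [-0.1 -0.7 -0.8] w 1.002 g 0.0
top 55.47784319937569 256.48472102650885 189.4402069459019 [0.30638914 0.00963778 1.18642604] [ 0.21327825 -0.01404825 -0.97689049]
scene 57.632088277816756 249.6938706129983 194.99602307742222 [1.25939701 0.01665824 0.88391834] [-0.6604757  -0.01624881 -0.75067158]
wrist 60.91654356456468 255.2849349573875 183.82815896172085 [0.15512953 0.60904165 0.37284348] [ 0.28493773 -0.11507961 -0.95161293]
```

View pics/top0b.png

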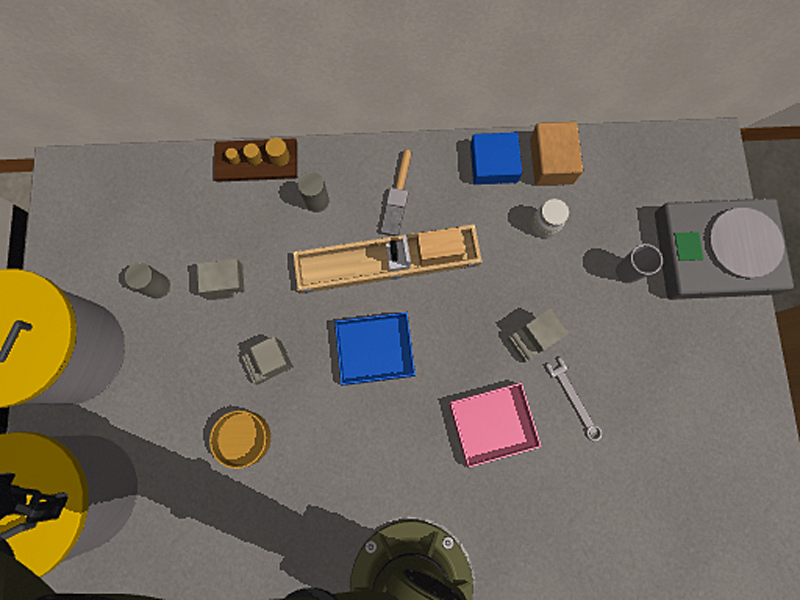

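View pics/scene0b.png

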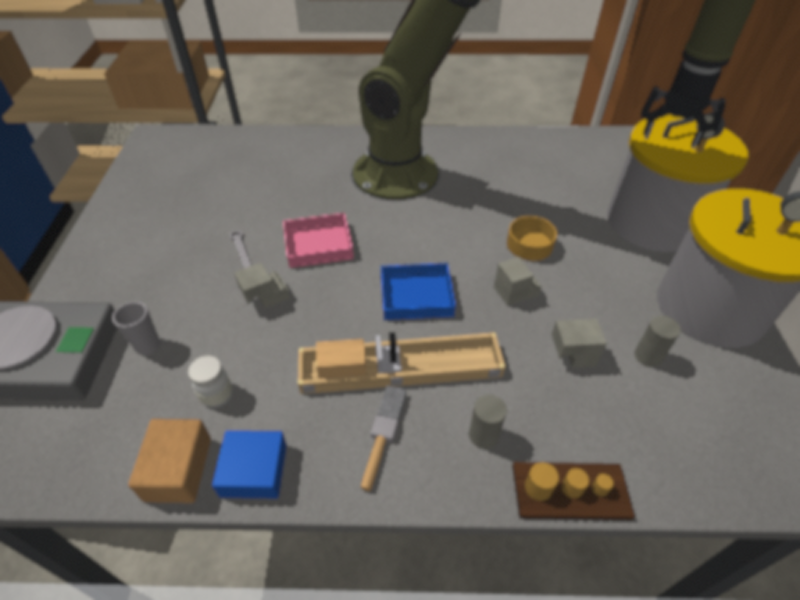

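Top view (800×600): the plywood box is at (387,258), with the spacer at (441,243) at its −y (right) end and the clamp at (398,252). The blue tray is at (374,348); the pink one at (495,425) is a look-alike. The solid blue box and orange box at (497,157)/(557,153) are also look-alikes. There are three concrete blocks: (219,278) has no foot, so it is probably the closer. (267,357) and (537,335) both have a foot and are either starter or middle. I'll confirm with enlarged crops and measurements.

```bash
python3 - <<'E'
from h import *
im=cv2.imread('pics/top0.png')
def cr(x,y,w,h,s): return cv2.resize(im[y:y+h,x:x+w],(w*s,h*s),interpolation=cv2.INTER_NEAREST)
a=np.hstack([cr(120,160,40,36,6),cr(150,210,40,36,6),cr(320,195,46,36,6)])
b=cr(180,138,136,56,5)
out=np.zeros((a.shape[0]+b.shape[0],max(a.shape[1],b.shape[1]),3),np.uint8)
out[:a.shape[0],:a.shape[1]]=a; out[a.shape[0]:,:b.shape[1]]=b
print(out.shape); cv2.imwrite('pics/crop1.png',out)
E
```

```text
(496, 756, 3)
```

View pics/crop1.png

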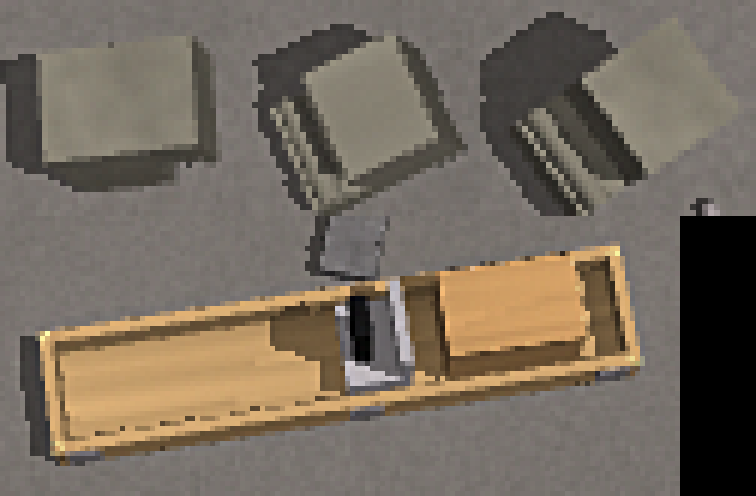

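The crops show three blocks: left has a flat rectangle and no foot (closer), the other two have a foot and bead towards +y. The box rim is clear, with the spacer near the fixed end. Next I'll measure the faces from these corners.

```bash
python3 - <<'E'
from h import *
c=cap('top')
def m(name,pts,org,off,s,z):
    uv=(np.array(pts,float)-off)/s+org-0.5
    P=on(c,uv,z)[:,:2]; e=np.roll(P,-1,0)-P
    print(name,'ctr',np.round(P.mean(0),4),'edges',np.round(np.linalg.norm(e,axis=1)*1e3,1),'ang',np.round(np.degrees(np.arctan2(e[:,1],e[:,0])),1)); return P
m('closer',[(40,54),(192,38),(200,150),(45,163)],(120,160),(0,0),6,.074)
m('A',[(305,72),(395,36),(440,140),(350,183)],(150,210),(240,0),6,.074)
m('B',[(580,80),(670,18),(740,105),(645,180)],(320,195),(480,0),6,.074)
P=m('crate',[(40,333),(618,246),(640,362),(60,460)],(180,138),(0,216),5,.034)
m('spacer',[(440,272),(570,255),(585,345),(450,357)],(180,138),(0,216),5,.068)
# refine with masks: bright top faces
im=c['pixels']; hsv=cv2.cvtColor(im,cv2.COLOR_BGR2HSV)
for name,(u,v) in dict(closer=(140,177),A=(172,228),B=(348,212)).items():
    col=im[v-3:v+4,u-3:u+4].reshape(-1,3).mean(0); 
    d=np.abs(im.astype(int)-col).max(2)<16
    mk=np.zeros(d.shape,np.uint8); mk[v-22:v+23,u-26:u+27]=d[v-22:v+23,u-26:u+27]
    mk=cv2.morphologyEx(mk,cv2.MORPH_OPEN,np.ones((3,3),np.uint8))
    n,l=cv2.connectedComponents(mk); mk=(l==l[v,u]).astype(np.uint8)
    k=max(cv2.findContours(mk,0,1)[0],key=cv2.contourArea)[:,0]
    P=on(c,k,.074)[:,:2]*1000
    print(name,col.round(),mk.sum(),cv2.minAreaRect(P.astype(np.float32)))
t=cv2.inRange(hsv,(105,120,60),(125,255,255)); 
k=[q for q in cv2.findContours(t,0,1)[0] if cv2.contourArea(q)>400]
for q in k: print('blue',cv2.minAreaRect(q), cv2.minAreaRect((on(c,q[:,0],.035)[:,:2]*1000).astype(np.float32)))
E
```

```text
closer ctr [0.6088 0.3589] edges [79.8 61.1 80.4 59.2] ang [ -86.4 -175.3   92.2    4.1]
A ctr [0.4432 0.2578] edges [48.6 58.8 49.4 61.8] ang [ -70.4 -157.3  113.2   21.9]
B ctr [ 0.4696 -0.289 ] edges [58.1 56.5 63.9 60. ] ang [ -58.7 -146.4  124.5   28. ]
crate ctr [0.644  0.0176] edges [386.4  81.  383.2  87.1] ang [ -83.7 -174.1   97.2    8.1]
spacer ctr [ 0.6572 -0.0926] edges [84.7 60.9 86.5 57.1] ang [ -84.9 -175.    92.6    3.3]
closer [112. 126. 131.] 1894 ((607.4732666015625, 358.3688659667969), (171.7266387939453, 142.48114013671875), 87.31007385253906)
A [114. 129. 134.] 291 ((443.5448303222656, 258.7696228027344), (55.70985412597656, 47.9324951171875), 24.305620193481445)
B [116. 131. 137.] 639 ((470.1341857910156, -311.423583984375), (108.43665313720703, 81.09364318847656), 87.28304290771484)
blue ((239.13851928710938, 222.6077117919922), (41.42759704589844, 47.75337219238281), 82.87498474121094) ((453.93206787109375, 52.49498748779297), (131.8571319580078, 150.06910705566406), 4.3298492431640625)
blue ((318.0, 101.0), (32.0, 30.0), 90.0) ((856.967529296875, -230.5177459716797), (103.93042755126953, 118.0276870727539), 87.33576965332031)
```

Sizes identify the blocks: (267,357) has a 49×60 top, so it is the starter. (537,335) has a 60×60 top, so it is the only middle. (219,278) is 80×60, the closer. The blue tray at (374,348) measures 132×150 and is at (0.454, 0.052). The crate rim measures 386×83 with a yaw of about 6.8°. I'm moving to a hover over the spacer.

arm_command(
  slide=[
    [27, -42, 0],
    [54, -84, 0],
    [81, -126, 0],
    [108, -168, 0],
    [135, -210, 0],
    [162, -252, 0],
    [189, -294, 0],
    [216, -336, 0],
  ],
  rotation=[
    [0, 0, -4],
    [0, 0, -8],
    [0, 0, -12],
    [0, 0, -16],
    [0, 0, -20],
    [0, 0, -24],
    [0, 0, -28],
    [0, 0, -32],
  ],
  fingers=[85, 85, 85, 85, 85, 85, 85, 85],
)

```text
clock: 1.2
position: [0.4461, 0.2439, 0.2501]
ee_rot: [0.451, 0.892, 0.0, 0.0]
force: [0.6, 0.4, 0.2]
gripper_width: 0.995
grip_force: 0.0
```

arm_command(
  slide=[
    [27, -42, 0],
    [54, -84, 0],
    [81, -126, 0],
    [108, -168, 0],
    [135, -210, 0],
    [162, -252, 0],
    [189, -294, 0],
    [212, -338, 0],
  ],
  rotation=[
    [0, 0, -4],
    [0, 0, -8],
    [0, 0, -12],
    [0, 0, -16],
    [0, 0, -20],
    [0, 0, -24],
    [0, 0, -27],
    [0, 0, -30],
  ],
  fingers=[85, 85, 85, 85, 85, 85, 85, 85],
)

```text
clock: 2.2
position: [0.6582, -0.0936, 0.2496]
ee_rot: [0.666, 0.746, 0.0, -0.0]
force: [0.9, -0.7, 0.5]
gripper_width: 0.996
grip_force: 0.0
```

```bash
python3 - <<'E'
from h import *
s=st(); c=cap('wrist'); cv2.imwrite('pics/w1.png',cv2.resize(c['pixels'],(800,600)))
print(-c['R'].T@c['t'],c['R'][2]); st()
c=cap('top','top1')
E
```

```text
2.2 [ 0.6582 -0.0936  0.2496] [ 0.666  0.746  0.    -0.   ] F [ 0.9 -0.7  0.5] w 0.996 g 0.0
[ 0.64850812 -0.01639255  0.37331437] [ 0.03353746 -0.30590497 -0.95147117]
2.25 [ 0.6594 -0.1023  0.2492] [ 0.67   0.742 -0.002  0.002] F [ 1.3 -5.8  0.5] w 0.994 g 0.0
```

View pics/w1.png

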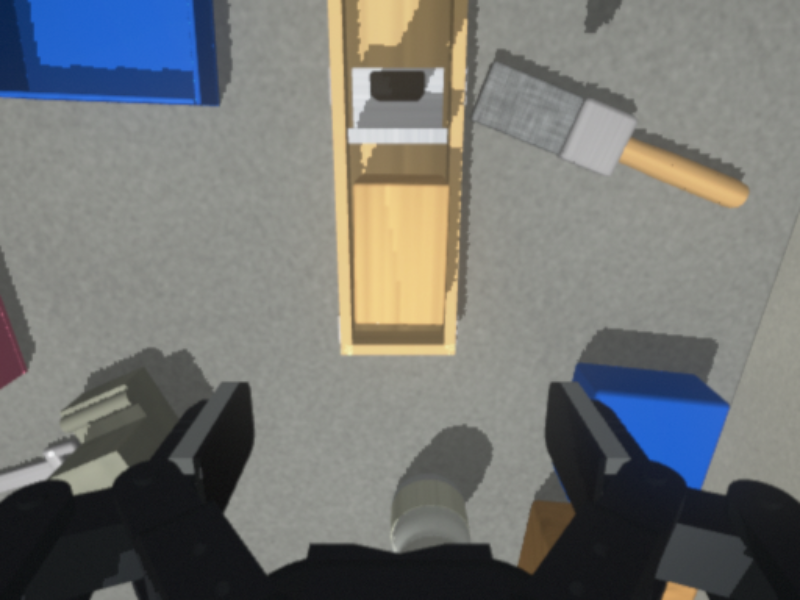

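The wrist view shows the box with the spacer centred at (401,255) and the clamp face at (398,135). The fixed-end rim corners are at (341,353) and (456,353). Measuring from these.

```bash
cat >> h.py <<'E'
def rect(P):
    e=np.roll(P,-1,0)-P
    print('ctr',np.round(P.mean(0),4),'edges',np.round(np.linalg.norm(e,axis=1)*1e3,1),'ang',np.round(np.degrees(np.arctan2(e[:,1],e[:,0])),1))
E
python3 - <<'E'
from h import *
st(); c=cap('wrist','w2'); 
# same-view remeasure by edges: gradient points on crate outer rim & spacer, saved full-res
im=c['pixels']; hsv=cv2.cvtColor(im,cv2.COLOR_BGR2HSV)
wood=cv2.inRange(hsv,(10,60,90),(30,255,255))
n,l,s,ce=cv2.connectedComponentsWithStats(wood)
for i in range(1,n):
    if s[i,4]>300: print(s[i],ce[i])
for z,rows in((.034,range(20,220,20)),):
  L=[];R=[]
  for r in rows:
    x=np.where(wood[r,190:310]>0)[0]+190; L.append((x[0]-.5,r)); R.append((x[-1]+.5,r))
  for q in(L,R):
    P=on(c,q,z)[:,:2]; v=cv2.fitLine(P.astype(np.float32),2,0,.01,.01).ravel(); print(np.degrees(np.arctan2(v[1],v[0])),v[2:],np.round(np.array(q)[:,0],1))
k=max(cv2.findContours(wood,0,1)[0],key=cv2.contourArea)[:,0]; print('bottom row',k[:,1].max())
cv2.imwrite('pics/w2b.png',cv2.resize(im[:300,180:340],None,fx=3.7/2,fy=3.7/2) if 0 else cv2.resize(im[60:260,190:320],None,fx=3,fy=3,interpolation=cv2.INTER_NEAREST))
st()
E
```

```text
2.3 [ 0.6581 -0.0998  0.249 ] [ 0.669  0.743 -0.002  0.001] F [-0.5 -0.6  0. ] w 0.995 g 0.0
[  209     0    91   222 15273] [255.05231454 115.7027434 ]
[ 398   79   85   46 1648] [440.21055825 102.67475728]
[333 317  26  50 553] [343.17721519 344.75045208]
-83.38869 [ 0.6105513  -0.06161918] [209.5 210.5 211.5 212.5 213.5 214.5 215.5 216.5 217.5 218.5]
-83.49151 [ 0.69355285 -0.05295349] [298.5 298.5 297.5 297.5 296.5 295.5 295.5 294.5 294.5 293.5]
bottom row 221
2.35 [ 0.6575 -0.0964  0.249 ] [ 0.668  0.744 -0.001  0.   ] F [0.2 1.  0.4] w 0.996 g 0.0
```

View pics/w2b.png

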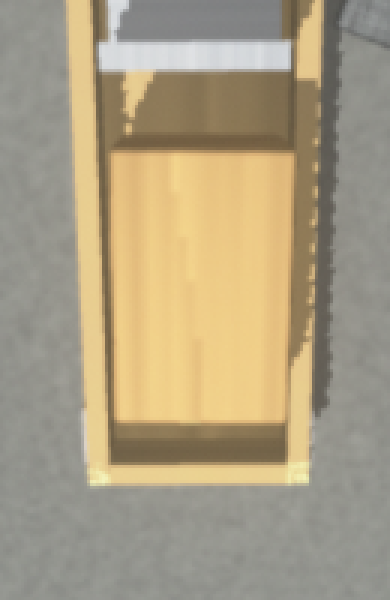

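```bash
python3 - <<'E'
from h import *
c=cap('wrist')
f=lambda p:np.array(p,float)/3+[190,60]-.5
rect(on(c,f([(110,151),(295,151),(288,422),(113,422)]),.068)[:,:2])
E_=on(c,f([(88,486),(311,485)]),.034)[:,:2]; rect(E_)
a=np.radians(6.56);u=np.array([-np.sin(a),np.cos(a)]);n=np.array([np.cos(a),np.sin(a)])
s=(E_@u).mean()+.183; print('end',E_@u,'n',E_@n,'origin',s*u+.64127*n)
F=on(c,f([(97,42),(292,42)]),.072)[:,:2]; print('clampface(front top edge alt rows)',F@u-s, (on(c,f([(97,72),(292,72)]),.072)[:,:2]@u-s))
st()
E
```

```text
ctr [ 0.6567 -0.0905] edges [56.3 88.2 58.2 88.3] ang [   6.2  -83.6 -173.8   95.2]
ctr [ 0.665  -0.1729] edges [84.2 84.2] ang [   6.5 -173.5]
end [-0.24767025 -0.24776399] n [0.59881744 0.68302991] origin [0.64446497 0.0089676 ]
clampface(front top edge alt rows) [-0.0245376  -0.02492943] [-0.03287446 -0.0332668 ]
2.4 [ 0.6573 -0.0937  0.2492] [ 0.667  0.745 -0.    -0.   ] F [-0.5 -0.4  0.3] w 0.995 g 0.0
```

arm_command(
  slide=[
    [0, 2, -40],
    [0, 2, -85],
    [0, 2, -130],
    [0, 2, -165],
    [0, 2, -182],
    [0, 2, -189],
    [0, 2, -189],
    [0, 2, -189],
  ],
  rotation=[
    [0, 0, 0],
    [0, 0, 0],
    [0, 0, 0],
    [0, 0, 0],
    [0, 0, 0],
    [0, 0, 0],
    [0, 0, 0],
    [0, 0, 0],
  ],
  fingers=[85, 85, 85, 85, 85, 85, 85, 40],
)

```text
clock: 3.4
position: [0.6583, -0.0907, 0.0624]
ee_rot: [0.666, 0.746, 0.001, 0.001]
force: [-0.6, 0.4, -0.8]
gripper_width: 0.81
grip_force: 0.0
```

arm_command(
  slide=[
    [0, 0, 0],
    [0, 0, 0],
    [0, 0, 0],
    [0, 0, 0],
    [0, 0, 15],
    [0, 0, 40],
    [0, 0, 75],
    [0, 0, 100],
  ],
  rotation=[
    [0, 0, 0],
    [0, 0, 0],
    [0, 0, 0],
    [0, 0, 0],
    [0, 0, 0],
    [0, 0, 0],
    [0, 0, 0],
    [0, 0, 0],
  ],
  fingers=[40, 40, 40, 40, 40, 40, 40, 40],
)

```text
clock: 4.4
position: [0.6577, -0.0908, 0.1635]
ee_rot: [0.666, 0.746, 0.0, 0.001]
force: [0.3, 0.2, -1.6]
gripper_width: 0.667
grip_force: 64.4
```

arm_command(
  slide=[
    [-15, 5, 20],
    [-50, 25, 20],
    [-90, 55, 20],
    [-130, 85, 20],
    [-165, 115, 20],
    [-190, 135, 20],
    [-202, 143, 10],
    [-202, 143, -10],
  ],
  rotation=[
    [0, 0, 0],
    [0, 0, 0],
    [0, 0, 0],
    [0, 0, 0],
    [0, 0, 0],
    [0, 0, 0],
    [0, 0, 0],
    [0, 0, 0],
  ],
  fingers=[40, 40, 40, 40, 40, 40, 40, 40],
)

```text
clock: 5.4
position: [0.4551, 0.0534, 0.1523]
ee_rot: [0.665, 0.746, 0.001, 0.001]
force: [0.9, 0.8, -0.9]
gripper_width: 0.664
grip_force: 64.5
```

arm_command(
  slide=[
    [0, 0, -25],
    [0, 0, -50],
    [0, 0, -70],
    [0, 0, -82],
    [0, 0, -89],
    [0, 0, -92],
    [0, 0, -92],
    [0, 0, -92],
  ],
  rotation=[
    [0, 0, 0],
    [0, 0, 0],
    [0, 0, 0],
    [0, 0, 0],
    [0, 0, 0],
    [0, 0, 0],
    [0, 0, 0],
    [0, 0, 0],
  ],
  fingers=[40, 40, 40, 40, 40, 40, 40, 40],
)

```text
clock: 6.4
position: [0.4557, 0.0524, 0.0594]
ee_rot: [0.666, 0.746, 0.0, 0.0]
force: [0.1, 0.9, -1.2]
gripper_width: 0.66
grip_force: 64.5
```

arm_command(
  slide=[
    [0, 0, -2],
    [0, 0, -3],
    [0, 0, -3],
    [0, 0, -3],
    [0, 0, -3],
    [0, 0, 20],
    [0, 0, 60],
    [0, 0, 120],
  ],
  rotation=[
    [0, 0, 0],
    [0, 0, 0],
    [0, 0, 0],
    [0, 0, 0],
    [0, 0, 0],
    [0, 0, 0],
    [0, 0, 0],
    [0, 0, 0],
  ],
  fingers=[40, 40, 85, 85, 85, 85, 85, 85],
)

```text
clock: 7.4
position: [0.4544, 0.0523, 0.1791]
ee_rot: [0.666, 0.746, -0.002, -0.001]
force: [0.9, 0.9, -0.1]
gripper_width: 0.994
grip_force: 0.0
```

arm_command(
  slide=[
    [45, -11, 20],
    [95, -23, 20],
    [145, -36, 20],
    [180, -45, 20],
    [189, -47, 5],
    [189, -47, -30],
    [189, -47, -70],
    [189, -47, -90],
  ],
  rotation=[
    [0, 0, 0],
    [0, 0, 0],
    [0, 0, 0],
    [0, 0, 0],
    [0, 0, 0],
    [0, 0, 0],
    [0, 0, 0],
    [0, 0, 0],
  ],
  fingers=[85, 85, 85, 85, 85, 85, 85, 85],
)

```text
clock: 8.4
position: [0.6418, 0.0059, 0.0857]
ee_rot: [0.666, 0.746, -0.002, -0.002]
force: [0.4, -0.2, -0.3]
gripper_width: 0.992
grip_force: 0.0
```

```bash
python3 - <<'E'
from h import *
st(); c=cap('top','top2'); im=c['pixels']
cv2.imwrite('pics/top2b.png',cv2.resize(im[120:270,170:330],None,fx=4,fy=4,interpolation=cv2.INTER_NEAREST))
E
```

```text
8.4 [0.6418 0.0059 0.0857] [ 0.666  0.746 -0.002 -0.002] F [ 0.4 -0.2 -0.3] w 0.992 g 0.0
```

View pics/top2b.png

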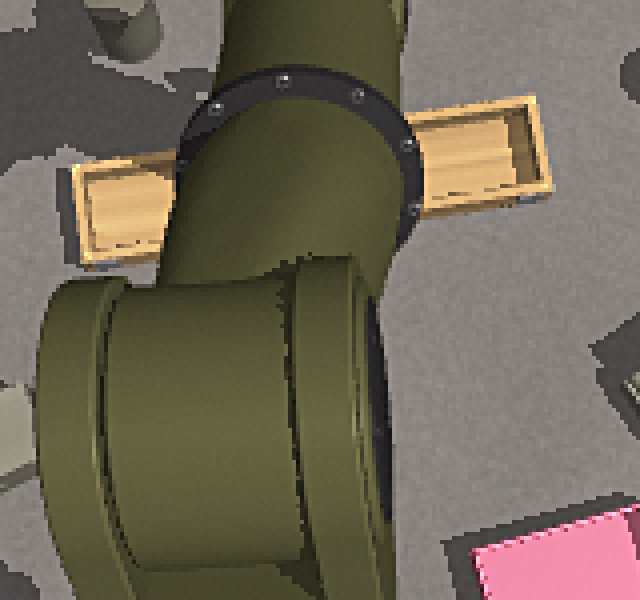

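arm_command(
  slide=[
    [3, -1, -7],
    [3, -1, -11],
    [3, -1, -11],
    [3, -1, -11],
    [3, -1, -11],
    [3, -1, -11],
    [3, -1, -11],
    [3, -1, -11],
  ],
  rotation=[
    [0, 0, 0],
    [0, 0, 0],
    [0, 0, 0],
    [0, 0, 0],
    [0, 0, 0],
    [0, 0, 0],
    [0, 0, 0],
    [0, 0, 0],
  ],
  fingers=[85, 85, 15, 15, 15, 15, 15, 15],
)

```text
clock: 9.45
position: [0.6462, 0.0042, 0.0787]
ee_rot: [0.666, 0.746, -0.001, -0.001]
force: [-5.0, -0.7, 7.4]
gripper_width: 0.315
grip_force: 60.4
```

arm_command(
  slide=[
    [-1, 10, 0],
    [-4, 35, 0],
    [-8, 70, 0],
    [-12, 105, 0],
    [-16, 140, 0],
    [-19, 165, 0],
    [-21, 178, 0],
    [-21, 183, 0],
  ],
  rotation=[
    [0, 0, 0],
    [0, 0, 0],
    [0, 0, 0],
    [0, 0, 0],
    [0, 0, 0],
    [0, 0, 0],
    [0, 0, 0],
    [0, 0, 0],
  ],
  fingers=[15, 15, 15, 15, 15, 15, 15, 15],
)

```text
clock: 10.45
position: [0.6256, 0.1876, 0.0786]
ee_rot: [0.666, 0.746, -0.001, -0.0]
force: [-4.9, -3.5, 8.5]
gripper_width: 0.318
grip_force: 60.6
```

arm_command(
  slide=[
    [0, 0, 0],
    [0, 0, 0],
  ],
  rotation=[
    [0, 0, 0],
    [0, 0, 0],
  ],
  fingers=[15, 15],
)

```text
clock: 10.7
position: [0.6256, 0.1881, 0.0787]
ee_rot: [0.666, 0.746, -0.0, -0.001]
force: [-4.1, 0.6, 7.2]
gripper_width: 0.318
grip_force: 60.5
```

arm_command(
  slide=[
    [0, 0, 0],
    [0, 0, 0],
    [0, 0, 25],
    [0, 0, 60],
    [0, 0, 110],
    [-20, 10, 155],
    [-60, 25, 165],
    [-100, 42, 165],
  ],
  rotation=[
    [0, 0, 0],
    [0, 0, 0],
    [0, 0, 0],
    [0, 0, 0],
    [0, 0, 0],
    [0, 0, 2],
    [0, 0, 5],
    [0, 0, 8],
  ],
  fingers=[85, 85, 85, 85, 85, 85, 85, 85],
)

```text
clock: 11.7
position: [0.5262, 0.2295, 0.2442]
ee_rot: [0.612, 0.791, 0.001, 0.001]
force: [0.1, 0.7, 0.2]
gripper_width: 0.992
grip_force: 0.0
```

arm_command(
  slide=[
    [-40, 16, 0],
    [-70, 28, 0],
    [-85, 36, 0],
    [-86, 36, 0],
    [-86, 36, 0],
    [-86, 36, 0],
    [-86, 36, 0],
    [-86, 36, 0],
  ],
  rotation=[
    [0, 0, 4],
    [0, 0, 7],
    [0, 0, 8],
    [0, 0, 8],
    [0, 0, 8],
    [0, 0, 8],
    [0, 0, 8],
    [0, 0, 8],
  ],
  fingers=[85, 85, 85, 85, 85, 85, 85, 85],
)

```text
clock: 12.7
position: [0.4407, 0.2651, 0.2429]
ee_rot: [0.556, 0.831, -0.0, 0.0]
force: [-0.7, -0.2, -0.7]
gripper_width: 0.995
grip_force: 0.0
```

```bash
python3 - <<'E'
from h import *
st(); w=cap('wrist','w3')['pixels']; c=cap('scene','scene3')['pixels'];
a=cv2.resize(w,(512,384)); b=cv2.resize(c[180:270,170:400],None,fx=2.2,fy=2.2)
o=np.zeros((384+b.shape[0],512,3),np.uint8); o[:384]=a; o[384:,:b.shape[1]]=b; print(o.shape); cv2.imwrite('pics/w3b.png',o)
E
```

```text
12.7 [0.4407 0.2651 0.2429] [ 0.556  0.831 -0.     0.   ] F [-0.7 -0.2 -0.7] w 0.995 g 0.0
(582, 512, 3)
```

View pics/w3b.png

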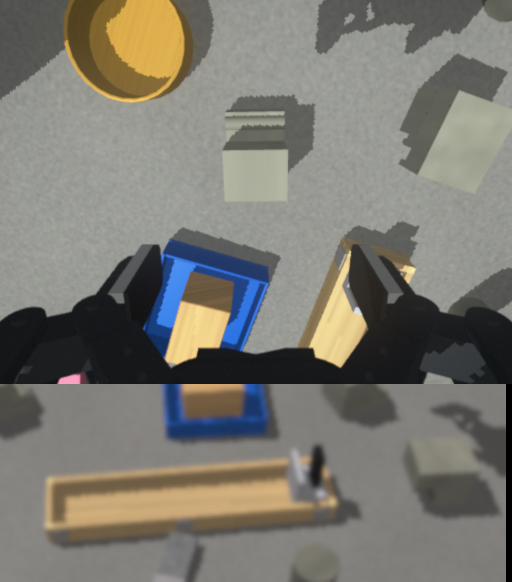

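The spacer is in the blue tray and the clamp is back at the +y end of the box. In the wrist view the starter's top face runs (223,150) to (288,201), square to the gripper.

```bash
python3 - <<'E'
from h import *
c=cap('wrist'); P=on(c,np.array([(223,150),(286.5,150),(288.5,201.5),(224,201.5)])-.0,.074)[:,:2]; rect(P)
s=st(); q=s['ee_rot']; print('tool y',2*np.degrees(np.arctan2(q[1],q[0]))-90)
a=np.radians(22.5); print('grip',P.mean(0)+.009*np.array([-np.sin(a),np.cos(a)]))
o=np.array([.6447,.008]); b=np.radians(6.6);u=np.array([-np.sin(b),np.cos(b)])
for k,y in dict(st=-.155,mid=-.092,cl=-.029).items(): print(k,o+u*(y+.014))
E
```

```text
ctr [0.4428 0.2563] edges [57.9 50.3 61.8 50.2] ang [  22.4  -63.7 -157.5  111.8]
12.85 [0.4405 0.2653 0.243 ] [ 0.556  0.831 -0.    -0.   ] F [ 0.3 -0.3 -1.1] w 0.998 g 0.0
tool y 22.457970897917022
grip [0.43939179 0.26457712]
st [ 0.66090614 -0.13206556]
mid [ 0.6536651  -0.06948308]
cl [ 0.64642406 -0.00690059]
```

arm_command(
  slide=[
    [-1, -1, -45],
    [-1, -1, -90],
    [-1, -1, -135],
    [-1, -1, -167],
    [-1, -1, -182],
    [-1, -1, -187],
    [-1, -1, -187],
    [-1, -1, -187],
  ],
  rotation=[
    [0, 0, 0],
    [0, 0, 0],
    [0, 0, 0],
    [0, 0, 0],
    [0, 0, 0],
    [0, 0, 0],
    [0, 0, 0],
    [0, 0, 0],
  ],
  fingers=[85, 85, 85, 85, 85, 85, 85, 45],
)

```text
clock: 13.85
position: [0.44, 0.2648, 0.057]
ee_rot: [0.556, 0.831, 0.001, 0.0]
force: [-0.5, 0.3, 0.0]
gripper_width: 0.809
grip_force: 0.0
```

arm_command(
  slide=[
    [0, 0, 0],
    [0, 0, 0],
    [0, 0, 0],
    [0, 0, 0],
    [0, 0, 10],
    [0, 0, 40],
    [0, 0, 85],
    [0, 0, 120],
  ],
  rotation=[
    [0, 0, 0],
    [0, 0, 0],
    [0, 0, 0],
    [0, 0, 0],
    [0, 0, 0],
    [0, 0, 0],
    [0, 0, 0],
    [0, 0, 0],
  ],
  fingers=[45, 45, 45, 45, 45, 45, 45, 45],
)

```text
clock: 14.85
position: [0.4394, 0.2643, 0.1782]
ee_rot: [0.556, 0.831, 0.0, 0.0]
force: [0.5, -0.2, -2.7]
gripper_width: 0.694
grip_force: 65.2
```

arm_command(
  slide=[
    [10, -20, 10],
    [30, -55, 20],
    [55, -98, 20],
    [80, -143, 20],
    [105, -188, 20],
    [130, -233, 20],
    [155, -277, 20],
    [178, -318, 20],
  ],
  rotation=[
    [0, 0, -1],
    [0, 0, -3],
    [0, 0, -5],
    [0, 0, -7],
    [0, 0, -9],
    [0, 0, -11],
    [0, 0, -13],
    [0, 0, -14],
  ],
  fingers=[45, 45, 45, 45, 45, 45, 45, 45],
)

```text
clock: 15.85
position: [0.6171, -0.0571, 0.1951]
ee_rot: [0.654, 0.756, -0.001, -0.0]
force: [0.5, 0.1, -1.6]
gripper_width: 0.694
grip_force: 65.4
```

arm_command(
  slide=[
    [20, -35, 0],
    [36, -62, 0],
    [42, -75, 0],
    [43, -75, 0],
    [43, -75, 0],
    [43, -75, 0],
    [43, -75, 0],
    [43, -75, 0],
  ],
  rotation=[
    [0, 0, -1],
    [0, 0, -2],
    [0, 0, -2],
    [0, 0, -2],
    [0, 0, -2],
    [0, 0, -2],
    [0, 0, -2],
    [0, 0, -2],
  ],
  fingers=[45, 45, 45, 45, 45, 45, 45, 45],
)

```text
clock: 16.85
position: [0.6604, -0.1281, 0.1961]
ee_rot: [0.666, 0.746, 0.0, -0.0]
force: [0.4, -0.0, -1.8]
gripper_width: 0.692
grip_force: 65.4
```

```bash
python3 - <<'E'
from h import *
s=st(); q=s['ee_rot']; print('tool y',2*np.degrees(np.arctan2(q[1],q[0]))-90)
w=cap('wrist','w4')['pixels']; cv2.imwrite('pics/w4b.png',cv2.resize(w,(768,576)))
E
```

```text
16.85 [ 0.6604 -0.1281  0.1961] [ 0.666  0.746  0.    -0.   ] F [ 0.4 -0.  -1.8] w 0.692 g 65.4
tool y 6.507241153665376
```

View pics/w4b.png

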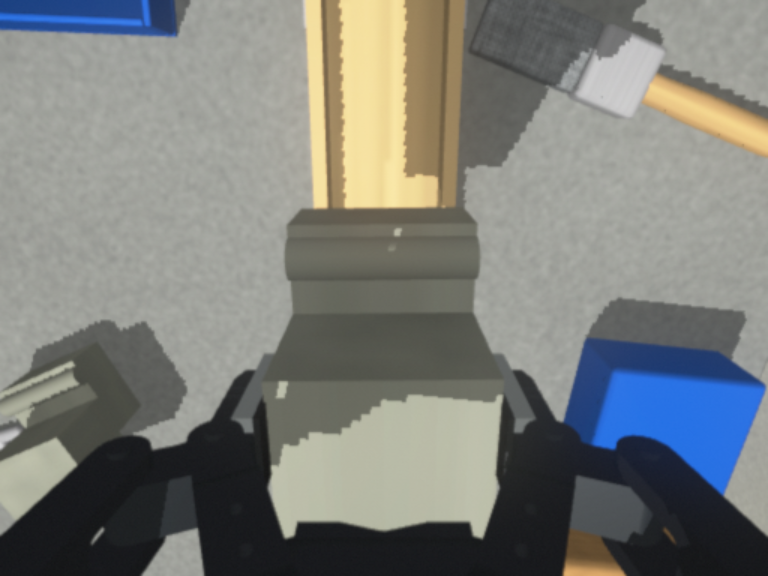

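The starter is held square over the box, foot and bead towards +y. The end of the descent will be slow.

arm_command(
  slide=[
    [0, 0, -30],
    [0, 0, -60],
    [0, 0, -85],
    [0, 0, -100],
    [0, 0, -110],
    [0, 0, -118],
    [0, 0, -123],
    [0, 0, -126],
  ],
  rotation=[
    [0, 0, 0],
    [0, 0, 0],
    [0, 0, 0],
    [0, 0, 0],
    [0, 0, 0],
    [0, 0, 0],
    [0, 0, 0],
    [0, 0, 0],
  ],
  fingers=[45, 45, 45, 45, 45, 45, 45, 45],
)

```text
clock: 17.9
position: [0.6606, -0.1287, 0.0701]
ee_rot: [0.666, 0.746, 0.0, 0.0]
force: [0.2, 0.2, -2.3]
gripper_width: 0.692
grip_force: 65.4
```

arm_command(
  slide=[
    [0, 0, -1],
    [0, 0, -2],
    [0, 0, -3],
    [0, 0, -3],
    [0, 0, -3],
    [0, 0, -3],
  ],
  rotation=[
    [0, 0, 0],
    [0, 0, 0],
    [0, 0, 0],
    [0, 0, 0],
    [0, 0, 0],
    [0, 0, 0],
  ],
  fingers=[45, 45, 45, 45, 45, 45],
)

```text
clock: 18.65
position: [0.6604, -0.1287, 0.067]
ee_rot: [0.666, 0.746, -0.0, 0.0]
force: [-0.5, 0.0, -2.2]
gripper_width: 0.693
grip_force: 65.4
```

arm_command(
  slide=[
    [0, -1, 0],
    [0, -2, 0],
    [0, -3, 0],
    [0, -3, 0],
    [0, -3, 0],
  ],
  rotation=[
    [0, 0, 0],
    [0, 0, 0],
    [0, 0, 0],
    [0, 0, 0],
    [0, 0, 0],
  ],
  fingers=[45, 45, 45, 45, 45],
)

```text
clock: 19.27
position: [0.6604, -0.1316, 0.067]
ee_rot: [0.666, 0.746, 0.0, -0.0]
force: [0.9, 0.2, -2.5]
gripper_width: 0.693
grip_force: 65.4
```

arm_command(
  slide=[
    [0, 0, -1],
    [0, 0, -1.5],
    [0, 0, -2],
    [0, 0, -2],
    [0, 0, -2],
  ],
  rotation=[
    [0, 0, 0],
    [0, 0, 0],
    [0, 0, 0],
    [0, 0, 0],
    [0, 0, 0],
  ],
  fingers=[45, 45, 45, 45, 45],
)

```text
clock: 19.9
position: [0.6604, -0.1316, 0.0653]
ee_rot: [0.666, 0.746, 0.0, -0.0]
force: [-2.0, 0.4, 2.6]
gripper_width: 0.693
grip_force: 65.8
```

arm_command(
  slide=[
    [0, -1, 0],
    [0, -1.5, 0],
    [0, -2, 0],
    [0, -2, 0],
  ],
  rotation=[
    [0, 0, 0],
    [0, 0, 0],
    [0, 0, 0],
    [0, 0, 0],
  ],
  fingers=[45, 45, 45, 45],
)

```text
clock: 20.4
position: [0.6607, -0.1322, 0.0653]
ee_rot: [0.666, 0.746, 0.001, -0.0]
force: [-0.0, 3.0, 2.6]
gripper_width: 0.693
grip_force: 65.8
```

arm_command(
  slide=[
    [0, -0.5, 0],
    [0, -1, 0],
    [0, -1, 0],
    [0, -1, 0],
  ],
  rotation=[
    [0, 0, 0],
    [0, 0, 0],
    [0, 0, 0],
    [0, 0, 0],
  ],
  fingers=[45, 45, 45, 45],
)

```text
clock: 20.9
position: [0.6612, -0.1342, 0.0653]
ee_rot: [0.666, 0.746, 0.001, 0.0]
force: [0.1, 4.9, 6.0]
gripper_width: 0.691
grip_force: 66.1
```

arm_command(
  slide=[
    [0, -0.5, 0],
    [0, -1, 0],
    [0, -1, 0],
    [0, -1, 0],
  ],
  rotation=[
    [0, 0, 0],
    [0, 0, 0],
    [0, 0, 0],
    [0, 0, 0],
  ],
  fingers=[45, 45, 45, 45],
)

```text
clock: 21.4
position: [0.6612, -0.1347, 0.0653]
ee_rot: [0.666, 0.746, 0.001, 0.0]
force: [1.4, 5.5, 5.0]
gripper_width: 0.693
grip_force: 66.3
```

arm_command(
  slide=[
    [0, -0.5, 0],
    [0, -1, 0],
    [0, -1, 0],
    [0, -1, 0],
  ],
  rotation=[
    [0, 0, 0],
    [0, 0, 0],
    [0, 0, 0],
    [0, 0, 0],
  ],
  fingers=[45, 45, 45, 45],
)

```text
clock: 21.9
position: [0.6612, -0.1347, 0.0654]
ee_rot: [0.666, 0.746, 0.001, -0.0]
force: [0.5, 6.8, 6.8]
gripper_width: 0.693
grip_force: 66.2
```

arm_command(
  slide=[
    [0, -0.5, 0],
    [0, -1, 0],
    [0, -1.5, 0],
    [0, -2, 0],
    [0, -2, 0],
    [0, -2, 0],
  ],
  rotation=[
    [0, 0, 0],
    [0, 0, 0],
    [0, 0, 0],
    [0, 0, 0],
    [0, 0, 0],
    [0, 0, 0],
  ],
  fingers=[45, 45, 45, 45, 45, 45],
)

```text
clock: 22.65
position: [0.6612, -0.1349, 0.0655]
ee_rot: [0.665, 0.746, 0.002, -0.001]
force: [-1.4, 11.4, 7.8]
gripper_width: 0.694
grip_force: 66.4
```

```bash
python3 - <<'E'
from h import *
s=st(); q=s['ee_rot']; print('tool y',2*np.degrees(np.arctan2(q[1],q[0]))-90)
w=cap('wrist','w5')['pixels']; cv2.imwrite('pics/w5b.png',cv2.resize(w[:,130:380],None,fx=1.5,fy=1.5))
E
```

```text
22.65 [ 0.6612 -0.1349  0.0655] [ 0.665  0.746  0.002 -0.001] F [-1.4 11.4  7.8] w 0.694 g 66.4
tool y 6.57625226963448
```

arm_command(
  slide=[
    [0, 2, 0],
    [0, 3.5, 0],
    [0, 3.5, 0],
    [0, 3.5, 0],
    [0, 3.5, 25],
    [0, 3.5, 70],
    [0, 3.5, 125],
    [0, 3.5, 180],
  ],
  rotation=[
    [0, 0, 0],
    [0, 0, 0],
    [0, 0, 0],
    [0, 0, 0],
    [0, 0, 0],
    [0, 0, 0],
    [0, 0, 0],
    [0, 0, 0],
  ],
  fingers=[45, 45, 85, 85, 85, 85, 85, 85],
)

```text
clock: 23.7
position: [0.6599, -0.1362, 0.2463]
ee_rot: [0.667, 0.745, -0.001, 0.0]
force: [0.6, 0.1, -0.1]
gripper_width: 0.998
grip_force: 0.0
```

arm_command(
  slide=[
    [-20, -15, 0],
    [-60, -43, 0],
    [-105, -75, 0],
    [-150, -107, 0],
    [-185, -132, 0],
    [-199, -142, 0],
    [-199, -142, 0],
    [-199, -142, 0],
  ],
  rotation=[
    [0, 0, 3],
    [0, 0, 8],
    [0, 0, 14],
    [0, 0, 20],
    [0, 0, 24],
    [0, 0, 25],
    [0, 0, 25],
    [0, 0, 25],
  ],
  fingers=[85, 85, 85, 85, 85, 85, 85, 85],
)

```text
clock: 24.7
position: [0.4622, -0.2767, 0.2449]
ee_rot: [0.489, 0.872, 0.0, 0.0]
force: [-0.7, 0.1, -0.3]
gripper_width: 0.993
grip_force: 0.0
```

```bash
python3 - <<'E'
from h import *
st(); w=cap('wrist','w6')['pixels']; t=cap('top','top6')['pixels']
a=w[60:300,150:380]; b=cv2.resize(t[120:220,170:330],None,fx=3,fy=3,interpolation=cv2.INTER_NEAREST)
a=cv2.resize(a,None,fx=1.25,fy=1.25,interpolation=cv2.INTER_NEAREST)
print(a.shape,b.shape); cv2.imwrite('pics/w6b.png',np.hstack([a,b]))
E
```

```text
24.7 [ 0.4622 -0.2767  0.2449] [0.489 0.872 0.    0.   ] F [-0.7  0.1 -0.3] w 0.993 g 0.0
(300, 288, 3) (300, 480, 3)
```

View pics/w6b.png

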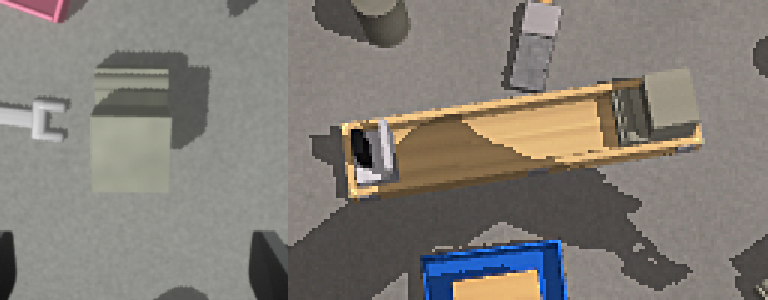

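The starter stands in the box against the fixed end, (670,100) in the right-hand crop, with its bead towards +y. The middle block's top face in the left crop runs (92,116) to (170,191). The spanner jaw at (50,120) lies low beside it, below fingertip height.

```bash
python3 - <<'E'
from h import *
c=cap('wrist'); P=on(c,np.array([(92,116),(171,116),(169,191.5),(92,191.5)])/1.25+[150,60]-.4,.074)[:,:2]; rect(P)
t=cap('top'); S=on(t,(np.array([(642,76),(690,69),(698,124),(650,133)])-[288,0])/3+[170,120]-.4,.082)[:,:2]; rect(S)
s=st(); q=s['ee_rot']; A=2*np.degrees(np.arctan2(q[1],q[0]))-90; print('tool y',A)
a=np.radians(A); print('grip',P.mean(0)+.014*np.array([-np.sin(a),np.cos(a)]))
b=np.radians(6.6);u=np.array([-np.sin(b),np.cos(b)]); print('st origin', S.mean(0)-.005*u,'pred from grip',np.array([.6612,-.1349])-.014*u)
# spanner nearest height check: point on table
print(on(c,np.array([[65/1.25+150,120/1.25+60]]),.0))
E
```

```text
ctr [ 0.4689 -0.2916] edges [58.1 60.1 60.1 60.1] ang [  31.5  -58.3 -148.4  119.8]
ctr [ 0.6593 -0.1399] edges [51.8 61.2 51.6 63.3] ang [ -84.  -176.4   98.3    3.8]
24.9 [ 0.4622 -0.2764  0.2447] [ 0.488  0.873  0.    -0.   ] F [-0.1 -0.5 -0.3] w 0.995 g 0.0
tool y 31.55476168885771
grip [ 0.46160705 -0.27965012]
st origin [ 0.65987433 -0.14484956] pred from grip [ 0.66280912 -0.14880722]
[[ 0.41223815 -0.31523646  0.        ]]
```

I'll verify the starter from directly above, with the same wrist geometry as its grasp, before picking up the middle block.

arm_command(
  slide=[
    [20, 15, 8],
    [60, 43, 8],
    [105, 75, 8],
    [150, 107, 8],
    [185, 132, 8],
    [199, 142, 8],
    [199, 142, 8],
    [199, 142, 8],
  ],
  rotation=[
    [0, 0, -3],
    [0, 0, -8],
    [0, 0, -14],
    [0, 0, -20],
    [0, 0, -24],
    [0, 0, -25],
    [0, 0, -25],
    [0, 0, -25],
  ],
  fingers=[85, 85, 85, 85, 85, 85, 85, 85],
)

```text
clock: 25.9
position: [0.6592, -0.137, 0.2531]
ee_rot: [0.667, 0.745, -0.001, 0.0]
force: [-0.3, -0.1, 0.3]
gripper_width: 0.995
grip_force: 0.0
```

```bash
python3 - <<'E'
from h import *
st(); w=cap('wrist','w7')['pixels']
cv2.imwrite('pics/w7b.png',cv2.resize(w[60:260,170:340],None,fx=3,fy=3,interpolation=cv2.INTER_NEAREST)); st()
E
```

```text
25.9 [ 0.6592 -0.137   0.2531] [ 0.667  0.745 -0.001  0.   ] F [-0.3 -0.1  0.3] w 0.995 g 0.0
25.95 [ 0.6592 -0.1371  0.2534] [ 0.667  0.745 -0.001  0.   ] F [-1.2  0.5 -0.1] w 0.996 g 0.0
```

View pics/w7b.png

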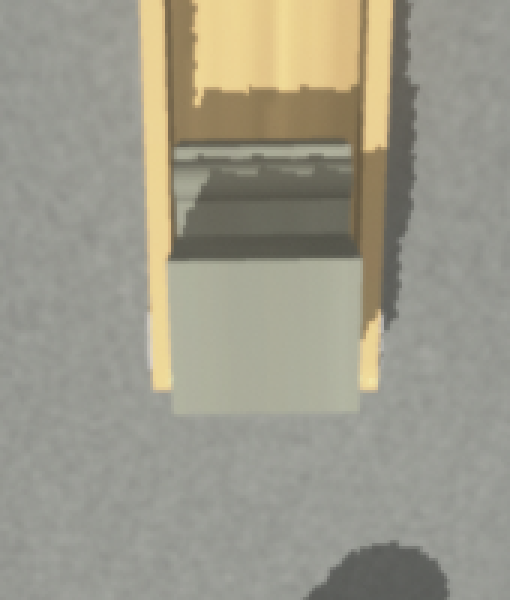

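```bash
python3 - <<'E'
from h import *
c=cap('wrist'); P=on(c,np.array([(169,259),(360,259),(359,413),(172,413)])/3+[170,60]-.33,.082)[:,:2]; rect(P)
s=st(); b=np.radians(6.6);u=np.array([-np.sin(b),np.cos(b)]);n=np.array([u[1],-u[0]])
o=P.mean(0)-.005*u; print('st origin',o,'in crate',(o-[.6447,.008])@u,(o-[.6447,.008])@n, 'mid grip target',o+u*.077)
E_=on(c,np.array([(152,390),(378,390)])/3+[170,60]-.33,.034)[:,:2]; print('end',(E_-[.6447,.008])@u)
E
```

```text
ctr [ 0.6611 -0.1434] edges [58.3 50.1 60.  50.1] ang [   6.4  -82.2 -173.6   95.9]
26.0 [ 0.6593 -0.137   0.2535] [ 0.667  0.745 -0.     0.   ] F [-0.6 -0.6 -0.1] w 0.994 g 0.0
st origin [ 0.66169991 -0.14839888] in crate -0.15731631257168274 -0.001088791598000886 mid grip target [ 0.65284975 -0.07190918]
end [-0.18592842 -0.18627811]
```

The starter is at home within 1 mm (origin 0.1573 − 0.1861 + 0.183 from the end). Picking up the middle block.

arm_command(
  slide=[
    [-20, -15, 0],
    [-60, -43, 0],
    [-105, -75, 0],
    [-150, -107, -5],
    [-185, -132, -20],
    [-198, -143, -40],
    [-198, -143, -60],
    [-198, -143, -80],
  ],
  rotation=[
    [0, 0, 3],
    [0, 0, 8],
    [0, 0, 14],
    [0, 0, 20],
    [0, 0, 24],
    [0, 0, 25],
    [0, 0, 25],
    [0, 0, 25],
  ],
  fingers=[85, 85, 85, 85, 85, 85, 85, 85],
)

```text
clock: 27.0
position: [0.4611, -0.2794, 0.1731]
ee_rot: [0.49, 0.872, -0.0, 0.001]
force: [0.5, -0.2, -0.6]
gripper_width: 0.996
grip_force: 0.0
```

arm_command(
  slide=[
    [0, 0, -30],
    [0, 0, -60],
    [0, 0, -85],
    [0, 0, -100],
    [0, 0, -110],
    [0, 0, -115],
    [0, 0, -117],
    [0, 0, -117],
  ],
  rotation=[
    [0, 0, 0],
    [0, 0, 0],
    [0, 0, 0],
    [0, 0, 0],
    [0, 0, 0],
    [0, 0, 0],
    [0, 0, 0],
    [0, 0, 0],
  ],
  fingers=[85, 85, 85, 85, 85, 85, 85, 85],
)

```text
clock: 28.0
position: [0.4626, -0.2783, 0.0563]
ee_rot: [0.489, 0.872, -0.0, 0.0]
force: [-0.4, -0.6, -0.3]
gripper_width: 1.0
grip_force: 0.0
```

arm_command(
  slide=[
    [0, 0, 0],
    [0, 0, 0],
    [0, 0, 0],
    [0, 0, 0],
    [0, 0, 0],
    [0, 0, 10],
    [0, 0, 35],
    [0, 0, 75],
  ],
  rotation=[
    [0, 0, 0],
    [0, 0, 0],
    [0, 0, 0],
    [0, 0, 0],
    [0, 0, 0],
    [0, 0, 0],
    [0, 0, 0],
    [0, 0, 0],
  ],
  fingers=[45, 45, 45, 45, 45, 45, 45, 45],
)

```text
clock: 29.0
position: [0.4615, -0.2774, 0.1309]
ee_rot: [0.489, 0.872, 0.0, -0.002]
force: [-0.0, 0.0, -1.6]
gripper_width: 0.695
grip_force: 65.2
```

arm_command(
  slide=[
    [10, 10, 30],
    [35, 35, 60],
    [65, 70, 70],
    [100, 110, 70],
    [135, 145, 70],
    [165, 175, 70],
    [185, 197, 70],
    [191, 206, 70],
  ],
  rotation=[
    [0, 0, -2],
    [0, 0, -6],
    [0, 0, -10],
    [0, 0, -14],
    [0, 0, -18],
    [0, 0, -22],
    [0, 0, -24],
    [0, 0, -25],
  ],
  fingers=[45, 45, 45, 45, 45, 45, 45, 45],
)

```text
clock: 30.0
position: [0.6539, -0.0697, 0.2004]
ee_rot: [0.665, 0.747, -0.0, -0.001]
force: [0.2, 0.5, -2.1]
gripper_width: 0.692
grip_force: 65.3
```

arm_command(
  slide=[
    [0, 0, 0],
    [0, 0, 0],
    [0, 0, 0],
  ],
  rotation=[
    [0, 0, 0],
    [0, 0, 0],
    [0, 0, 0],
  ],
  fingers=[45, 45, 45],
)

```text
clock: 30.38
position: [0.6527, -0.0738, 0.2013]
ee_rot: [0.667, 0.745, -0.0, 0.0]
force: [-0.7, 0.2, -2.5]
gripper_width: 0.69
grip_force: 65.3
```

```bash
python3 - <<'E'
from h import *
s=st(); q=s['ee_rot']; print('tool y',2*np.degrees(np.arctan2(q[1],q[0]))-90)
w=cap('wrist','w8')
E
```

```text
30.38 [ 0.6527 -0.0738  0.2013] [ 0.667  0.745 -0.     0.   ] F [-0.7  0.2 -2.5] w 0.69 g 65.3
tool y 6.357287980755075
```

arm_command(
  slide=[
    [0, 1, -20],
    [0, 1, -45],
    [0, 1, -70],
    [0, 1, -95],
    [0, 1, -112],
    [0, 1, -122],
    [0, 1, -124],
    [0, 1, -124],
  ],
  rotation=[
    [0, 0, 0],
    [0, 0, 0],
    [0, 0, 0],
    [0, 0, 0],
    [0, 0, 0],
    [0, 0, 0],
    [0, 0, 0],
    [0, 0, 0],
  ],
  fingers=[45, 45, 45, 45, 45, 45, 45, 45],
)

```text
clock: 31.42
position: [0.6538, -0.0712, 0.0776]
ee_rot: [0.666, 0.746, 0.0, 0.0]
force: [-0.1, -0.3, -1.5]
gripper_width: 0.694
grip_force: 65.3
```

arm_command(
  slide=[
    [0, 0, 0],
    [0, 0, 0],
    [0, 0, 0],
  ],
  rotation=[
    [0, 0, 0],
    [0, 0, 0],
    [0, 0, 0],
  ],
  fingers=[45, 45, 45],
)

```text
clock: 31.8
position: [0.6535, -0.0711, 0.0773]
ee_rot: [0.666, 0.746, 0.0, 0.0]
force: [1.5, -0.7, -2.5]
gripper_width: 0.696
grip_force: 65.3
```

Exactly on target, so lowering slowly.

arm_command(
  slide=[
    [0, 0, -2],
    [0, 0, -4],
    [0, 0, -6],
    [0, 0, -7],
    [0, 0, -8],
    [0, 0, -9],
    [0, 0, -9],
    [0, 0, -9],
  ],
  rotation=[
    [0, 0, 0],
    [0, 0, 0],
    [0, 0, 0],
    [0, 0, 0],
    [0, 0, 0],
    [0, 0, 0],
    [0, 0, 0],
    [0, 0, 0],
  ],
  fingers=[45, 45, 45, 45, 45, 45, 45, 45],
)

```text
clock: 32.8
position: [0.6534, -0.0712, 0.068]
ee_rot: [0.666, 0.746, 0.0, 0.0]
force: [-0.3, -0.7, -2.7]
gripper_width: 0.69
grip_force: 65.3
```

arm_command(
  slide=[
    [0, 0, -1],
    [0, 0, -2],
    [0, 0, -2.5],
    [0, 0, -3],
    [0, 0, -3],
    [0, 0, -3],
  ],
  rotation=[
    [0, 0, 0],
    [0, 0, 0],
    [0, 0, 0],
    [0, 0, 0],
    [0, 0, 0],
    [0, 0, 0],
  ],
  fingers=[45, 45, 45, 45, 45, 45],
)

```text
clock: 33.55
position: [0.6534, -0.0711, 0.065]
ee_rot: [0.666, 0.746, 0.0, -0.0]
force: [0.4, -0.9, -2.7]
gripper_width: 0.694
grip_force: 65.3
```

arm_command(
  slide=[
    [0, 0, -1],
    [0, 0, -1.5],
    [0, 0, -1.5],
    [0, 0, -1.5],
    [0, 0, -1.5],
    [0, 0, 25],
    [0, 0, 70],
    [0, 0, 120],
  ],
  rotation=[
    [0, 0, 0],
    [0, 0, 0],
    [0, 0, 0],
    [0, 0, 0],
    [0, 0, 0],
    [0, 0, 0],
    [0, 0, 0],
    [0, 0, 0],
  ],
  fingers=[45, 45, 45, 85, 85, 85, 85, 85],
)

```text
clock: 34.55
position: [0.6531, -0.0711, 0.1856]
ee_rot: [0.666, 0.746, -0.0, -0.001]
force: [1.6, -0.4, 1.1]
gripper_width: 0.994
grip_force: 0.0
```

arm_command(
  slide=[
    [0, 0, 40],
    [0, 0, 67],
    [0, 0, 67],
    [0, 0, 67],
    [0, 0, 67],
  ],
  rotation=[
    [0, 0, 0],
    [0, 0, 0],
    [0, 0, 0],
    [0, 0, 0],
    [0, 0, 0],
  ],
  fingers=[85, 85, 85, 85, 85],
)

```text
clock: 35.17
position: [0.6528, -0.071, 0.2504]
ee_rot: [0.666, 0.746, -0.001, -0.001]
force: [-1.0, 0.4, -0.3]
gripper_width: 0.995
grip_force: 0.0
```

```bash
python3 - <<'E'
from h import *
st(); c=cap('wrist','w9'); w=c['pixels']
cv2.imwrite('pics/w9b.png',cv2.resize(w[60:260,170:340],None,fx=3,fy=3,interpolation=cv2.INTER_NEAREST)); st()
E
```

```text
35.17 [ 0.6528 -0.071   0.2504] [ 0.666  0.746 -0.001 -0.001] F [-1.   0.4 -0.3] w 0.995 g 0.0
35.23 [ 0.6529 -0.071   0.2505] [ 0.666  0.746 -0.001 -0.001] F [ 0.3 -0.9 -0.3] w 0.992 g 0.0
```

View pics/w9b.png

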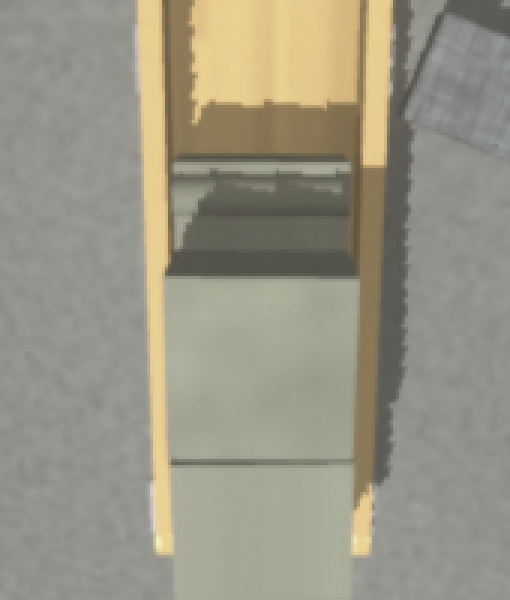

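The middle block sits hooked behind the starter, with its top face from (166,277) to (353,461), level with the starter and with a thin gap at row 464.

```bash
python3 - <<'E'
from h import *
c=cap('wrist'); g=lambda p,z:on(c,np.array(p,float)/3+[170,60]-.33,z)[:,:2]
P=g([(166,277),(358,278),(353,461),(170,461)],.082); rect(P)
b=np.radians(6.6);u=np.array([-np.sin(b),np.cos(b)])
st0=np.array([.6617,-.1484]); o=P.mean(0); print('mid origin',o,'spacing',(o-st0)@u,'gap edges',(g([(260,461),(260,465)],.082)@u), 'closer grip target',o+u*.077)
E
```

```text
ctr [ 0.6547 -0.0874] edges [58.4 60.2 59.1 60.6] ang [   6.2  -83.3 -173.5   96. ]
mid origin [ 0.6546678  -0.08743038] spacing 0.061373818622471134 gap edges [-0.1922917  -0.19369221] closer grip target [ 0.64581764 -0.01094068]
```

arm_command(
  slide=[
    [-2, 20, 0],
    [-6, 65, 0],
    [-11, 115, 0],
    [-16, 165, 0],
    [-21, 215, 0],
    [-26, 265, 0],
    [-31, 315, 0],
    [-36, 360, 0],
  ],
  rotation=[
    [0, 0, 0],
    [0, 0, 0],
    [0, 0, 0],
    [0, 0, -1],
    [0, 0, -1],
    [0, 0, -2],
    [0, 0, -2],
    [0, 0, -3],
  ],
  fingers=[85, 85, 85, 85, 85, 85, 85, 85],
)

```text
clock: 36.28
position: [0.6158, 0.2928, 0.2517]
ee_rot: [0.685, 0.729, 0.0, -0.001]
force: [-0.1, 0.6, 0.5]
gripper_width: 0.992
grip_force: 0.0
```

arm_command(
  slide=[
    [-4, 40, 0],
    [-7, 65, 0],
    [-8, 74, 0],
    [-8, 74, 0],
    [-8, 74, 0],
    [-8, 74, 0],
  ],
  rotation=[
    [0, 0, 0],
    [0, 0, 0],
    [0, 0, 0],
    [0, 0, 0],
    [0, 0, 0],
    [0, 0, 0],
  ],
  fingers=[85, 85, 85, 85, 85, 85],
)

```text
clock: 37.02
position: [0.6101, 0.3612, 0.2523]
ee_rot: [0.686, 0.727, 0.0, 0.0]
force: [0.3, 0.1, -0.0]
gripper_width: 0.994
grip_force: 0.0
```

```bash
python3 - <<'E'
from h import *
st(); c=cap('wrist','w10'); w=c['pixels']
cv2.imwrite('pics/w10b.png',cv2.resize(w[60:260,170:340],None,fx=3,fy=3,interpolation=cv2.INTER_NEAREST)); st()
E
```

```text
37.02 [0.6101 0.3612 0.2523] [0.686 0.727 0.    0.   ] F [ 0.3  0.1 -0. ] w 0.994 g 0.0
37.08 [0.61   0.3615 0.2523] [0.686 0.728 0.    0.   ] F [-0.4 -0.1  0.8] w 0.994 g 0.0
```

View pics/w10b.png

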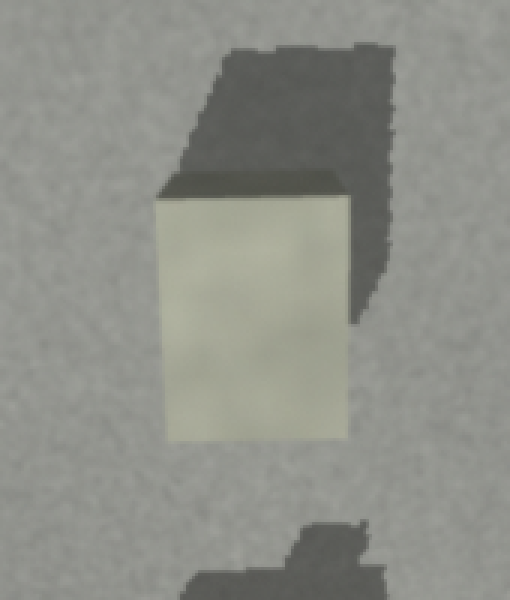

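The closer's top face has corners (156,199), (350,195), (348,440) and (167,441), with no foot.

```bash
python3 - <<'E'
from h import *
c=cap('wrist'); P=on(c,np.array([(156,199),(350,195),(348,440),(167,441)])/3+[170,60]-.33,.074)[:,:2]; rect(P)
s=st(); q=s['ee_rot']; A=2*np.degrees(np.arctan2(q[1],q[0]))-90; print('tool y',A)
for A in (4.5,): a=np.radians(A); print('grip',P.mean(0)+.004*np.array([-np.sin(a),np.cos(a)]))
E
```

```text
ctr [0.6085 0.3578] edges [59.4 80.6 60.  79.8] ang [   4.5  -85.4 -176.3   94.1]
37.12 [0.6098 0.3618 0.2522] [0.686 0.728 0.    0.   ] F [ 1.  1. -0.] w 0.992 g 0.0
tool y 3.3832588700510797
grip [0.60823216 0.3617857 ]
```

arm_command(
  slide=[
    [-1.5, 0, -40],
    [-1.5, 0, -85],
    [-1.5, 0, -130],
    [-1.5, 0, -165],
    [-1.5, 0, -185],
    [-1.5, 0, -195],
    [-1.5, 0, -196],
    [-1.5, 0, -196],
  ],
  rotation=[
    [0, 0, 1],
    [0, 0, 1],
    [0, 0, 1],
    [0, 0, 1],
    [0, 0, 1],
    [0, 0, 1],
    [0, 0, 1],
    [0, 0, 1],
  ],
  fingers=[85, 85, 85, 85, 85, 85, 85, 85],
)

```text
clock: 38.12
position: [0.6087, 0.3632, 0.0574]
ee_rot: [0.679, 0.734, 0.001, 0.0]
force: [-1.0, 0.6, 0.3]
gripper_width: 0.994
grip_force: 0.0
```

arm_command(
  slide=[
    [0, 0, 0],
    [0, 0, 0],
    [0, 0, 0],
    [0, 0, 0],
    [0, 0, 0],
    [0, 0, 0],
  ],
  rotation=[
    [0, 0, 0],
    [0, 0, 0],
    [0, 0, 0],
    [0, 0, 0],
    [0, 0, 0],
    [0, 0, 0],
  ],
  fingers=[85, 45, 45, 45, 45, 45],
)

```text
clock: 38.88
position: [0.6085, 0.363, 0.0568]
ee_rot: [0.679, 0.734, 0.001, 0.0]
force: [0.4, 0.2, 5.5]
gripper_width: 0.694
grip_force: 65.9
```

arm_command(
  slide=[
    [0, 0, 10],
    [0, 0, 40],
    [0, 0, 80],
    [0, 0, 120],
    [0, 0, 145],
    [0, 0, 150],
    [0, 0, 150],
    [0, 0, 150],
  ],
  rotation=[
    [0, 0, 0],
    [0, 0, 0],
    [0, 0, 0],
    [0, 0, 0],
    [0, 0, 0],
    [0, 0, 0],
    [0, 0, 0],
    [0, 0, 0],
  ],
  fingers=[45, 45, 45, 45, 45, 45, 45, 45],
)

```text
clock: 39.88
position: [0.6071, 0.3626, 0.2041]
ee_rot: [0.679, 0.734, -0.002, -0.0]
force: [0.1, 0.3, -3.1]
gripper_width: 0.694
grip_force: 65.6
```

arm_command(
  slide=[
    [2, -20, 0],
    [7, -65, 0],
    [12, -115, 0],
    [17, -165, 0],
    [22, -215, 0],
    [27, -265, 0],
    [32, -310, 0],
    [36, -345, 0],
  ],
  rotation=[
    [0, 0, 0],
    [0, 0, 0],
    [0, 0, 1],
    [0, 0, 1],
    [0, 0, 1],
    [0, 0, 2],
    [0, 0, 2],
    [0, 0, 2],
  ],
  fingers=[45, 45, 45, 45, 45, 45, 45, 45],
)

```text
clock: 40.88
position: [0.6432, 0.0132, 0.2057]
ee_rot: [0.667, 0.745, -0.001, 0.0]
force: [0.5, 0.1, -3.0]
gripper_width: 0.694
grip_force: 65.6
```

arm_command(
  slide=[
    [2, -18, 0],
    [3, -26, 0],
    [3, -26, 0],
    [3, -26, -20],
    [3, -26, -50],
    [3, -26, -80],
    [3, -26, -105],
    [3, -26, -115],
  ],
  rotation=[
    [0, 0, 0],
    [0, 0, 0],
    [0, 0, 0],
    [0, 0, 0],
    [0, 0, 0],
    [0, 0, 0],
    [0, 0, 0],
    [0, 0, 0],
  ],
  fingers=[45, 45, 45, 45, 45, 45, 45, 45],
)

```text
clock: 41.88
position: [0.6461, -0.0058, 0.0893]
ee_rot: [0.665, 0.747, -0.0, -0.001]
force: [-0.7, -0.2, -2.7]
gripper_width: 0.693
grip_force: 65.6
```

arm_command(
  slide=[
    [0, 0, -5],
    [0, 0, -9],
    [0, 0, -9],
    [0, 0, -9],
  ],
  rotation=[
    [0, 0, 0],
    [0, 0, 0],
    [0, 0, 0],
    [0, 0, 0],
  ],
  fingers=[45, 45, 45, 45],
)

```text
clock: 42.38
position: [0.6472, -0.0082, 0.0826]
ee_rot: [0.666, 0.746, 0.0, 0.0]
force: [0.1, 0.6, -3.3]
gripper_width: 0.695
grip_force: 65.6
```

arm_command(
  slide=[
    [-1, -0.5, -1],
    [-1, -1, -3],
    [-1, -1, -5],
    [-1, -1, -7],
    [-1, -1, -9],
    [-1, -1, -11],
    [-1, -1, -13],
    [-1, -1, -14],
  ],
  rotation=[
    [0, 0, 0],
    [0, 0, 0],
    [0, 0, 0],
    [0, 0, 0],
    [0, 0, 0],
    [0, 0, 0],
    [0, 0, 0],
    [0, 0, 0],
  ],
  fingers=[45, 45, 45, 45, 45, 45, 45, 45],
)

```text
clock: 43.38
position: [0.6459, -0.0091, 0.0678]
ee_rot: [0.666, 0.746, -0.0, -0.0]
force: [-0.5, 0.2, -3.3]
gripper_width: 0.696
grip_force: 65.6
```

arm_command(
  slide=[
    [0, 0, -1],
    [0, 0, -2],
    [0, 0, -2.5],
    [0, 0, -2.5],
    [0, 0, -2.5],
  ],
  rotation=[
    [0, 0, 0],
    [0, 0, 0],
    [0, 0, 0],
    [0, 0, 0],
    [0, 0, 0],
  ],
  fingers=[45, 45, 45, 45, 45],
)

```text
clock: 44.0
position: [0.646, -0.0091, 0.0655]
ee_rot: [0.666, 0.746, 0.0, 0.0]
force: [0.3, -1.2, -3.7]
gripper_width: 0.694
grip_force: 65.6
```

arm_command(
  slide=[
    [0, 0, -1],
    [0, 0, -1.5],
    [0, 0, -1.5],
    [0, 0, -1.5],
    [0, 0, -1.5],
    [0, 0, 25],
    [0, 0, 70],
    [0, 0, 120],
  ],
  rotation=[
    [0, 0, 0],
    [0, 0, 0],
    [0, 0, 0],
    [0, 0, 0],
    [0, 0, 0],
    [0, 0, 0],
    [0, 0, 0],
    [0, 0, 0],
  ],
  fingers=[45, 45, 45, 85, 85, 85, 85, 85],
)

```text
clock: 45.0
position: [0.6456, -0.0091, 0.1861]
ee_rot: [0.666, 0.746, -0.0, -0.0]
force: [-0.3, -0.1, -0.5]
gripper_width: 0.994
grip_force: 0.0
```

arm_command(
  slide=[
    [0, 0, 40],
    [0, 0, 67],
    [0, 0, 67],
    [0, 0, 67],
    [0, 0, 67],
  ],
  rotation=[
    [0, 0, 0],
    [0, 0, 0],
    [0, 0, 0],
    [0, 0, 0],
    [0, 0, 0],
  ],
  fingers=[85, 85, 85, 85, 85],
)

```text
clock: 45.62
position: [0.6453, -0.009, 0.2509]
ee_rot: [0.666, 0.746, -0.001, -0.001]
force: [0.1, 0.4, 0.8]
gripper_width: 0.992
grip_force: 0.0
```

```bash
python3 - <<'E'
from h import *
st(); c=cap('wrist','w11'); w=c['pixels']
cv2.imwrite('pics/w11b.png',cv2.resize(w[0:270,160:350],None,fx=2.2,fy=2.2,interpolation=cv2.INTER_NEAREST)); st()
E
```

```text
45.62 [ 0.6453 -0.009   0.2509] [ 0.666  0.746 -0.001 -0.001] F [0.1 0.4 0.8] w 0.992 g 0.0
45.67 [ 0.6454 -0.0091  0.2511] [ 0.666  0.746 -0.001 -0.001] F [ 0.3  1.1 -0.2] w 0.996 g 0.0
```

View pics/w11b.png

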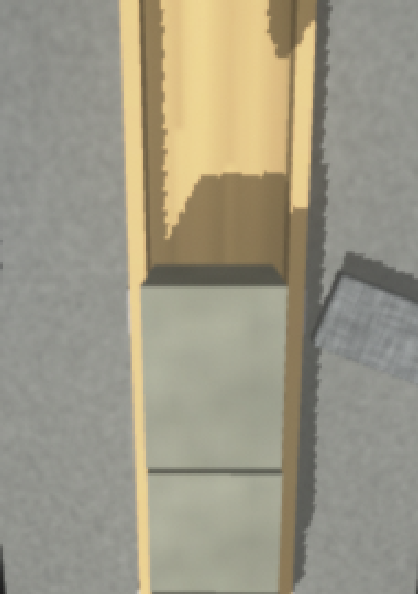

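The closer stands level, hooked behind the middle block with a thin even gap at (215,470). Now back to the clamp handle.

arm_command(
  slide=[
    [-2, 20, 0],
    [-7, 65, 0],
    [-12, 115, 0],
    [-16, 160, 0],
    [-19, 188, 0],
    [-20, 197, 0],
    [-20, 197, -20],
    [-20, 197, -60],
  ],
  rotation=[
    [0, 0, 0],
    [0, 0, 0],
    [0, 0, 0],
    [0, 0, 0],
    [0, 0, 0],
    [0, 0, 0],
    [0, 0, 0],
    [0, 0, 0],
  ],
  fingers=[85, 85, 85, 85, 85, 85, 85, 85],
)

```text
clock: 46.68
position: [0.6271, 0.1874, 0.1934]
ee_rot: [0.666, 0.746, 0.001, 0.001]
force: [0.6, -0.9, -0.5]
gripper_width: 1.001
grip_force: 0.0
```

arm_command(
  slide=[
    [0, 0, -40],
    [0, 0, -75],
    [0, 0, -100],
    [0, 0, -109],
    [0, 0, -110],
    [0, 0, -110],
    [0, 0, -110],
    [0, 0, -110],
  ],
  rotation=[
    [0, 0, 0],
    [0, 0, 0],
    [0, 0, 0],
    [0, 0, 0],
    [0, 0, 0],
    [0, 0, 0],
    [0, 0, 0],
    [0, 0, 0],
  ],
  fingers=[85, 85, 85, 85, 85, 85, 85, 85],
)

```text
clock: 47.68
position: [0.6262, 0.188, 0.0832]
ee_rot: [0.666, 0.746, 0.0, 0.0]
force: [-0.2, -0.0, 0.0]
gripper_width: 0.996
grip_force: 0.0
```

arm_command(
  slide=[
    [0, 0, 0],
    [0, 0, 0],
    [0, 0, 0],
    [0, 0, 0],
    [0, 0, 0],
    [0, 0, 0],
    [0, 0, 0],
    [0, 0, 0],
  ],
  rotation=[
    [0, 0, 0],
    [0, 0, 0],
    [0, 0, 0],
    [0, 0, 0],
    [0, 0, 0],
    [0, 0, 0],
    [0, 0, 0],
    [0, 0, 0],
  ],
  fingers=[15, 15, 15, 15, 15, 15, 15, 15],
)

```text
clock: 48.68
position: [0.6256, 0.1879, 0.0826]
ee_rot: [0.666, 0.746, -0.0, -0.0]
force: [-3.8, 0.5, 5.5]
gripper_width: 0.316
grip_force: 59.8
```

arm_command(
  slide=[
    [1, -8, 0],
    [3, -28, 0],
    [6, -52, 0],
    [9, -75, 0],
    [11, -95, 0],
    [13, -109, 0],
    [14, -117, 0],
    [14, -120, 0],
  ],
  rotation=[
    [0, 0, 0],
    [0, 0, 0],
    [0, 0, 0],
    [0, 0, 0],
    [0, 0, 0],
    [0, 0, 0],
    [0, 0, 0],
    [0, 0, 0],
  ],
  fingers=[15, 15, 15, 15, 15, 15, 15, 15],
)

```text
clock: 49.68
position: [0.6391, 0.0679, 0.0826]
ee_rot: [0.666, 0.746, -0.0, -0.001]
force: [-5.3, 2.2, 6.5]
gripper_width: 0.312
grip_force: 60.1
```

arm_command(
  slide=[
    [0, -1, 0],
    [0, -2, 0],
    [0, -3, 0],
    [0, -4, 0],
    [0, -5, 0],
    [1, -6, 0],
    [1, -7, 0],
    [1, -8, 0],
  ],
  rotation=[
    [0, 0, 0],
    [0, 0, 0],
    [0, 0, 0],
    [0, 0, 0],
    [0, 0, 0],
    [0, 0, 0],
    [0, 0, 0],
    [0, 0, 0],
  ],
  fingers=[15, 15, 15, 15, 15, 15, 15, 15],
)

```text
clock: 50.68
position: [0.6399, 0.0607, 0.0826]
ee_rot: [0.666, 0.746, -0.0, -0.001]
force: [-6.0, 2.2, 7.1]
gripper_width: 0.318
grip_force: 60.1
```

arm_command(
  slide=[
    [0, -0.5, 0],
    [0, -1, 0],
    [0, -1.5, 0],
    [0, -2, 0],
    [0, -2, 0],
  ],
  rotation=[
    [0, 0, 0],
    [0, 0, 0],
    [0, 0, 0],
    [0, 0, 0],
    [0, 0, 0],
  ],
  fingers=[15, 15, 15, 15, 15],
)

```text
clock: 51.3
position: [0.6401, 0.0586, 0.0826]
ee_rot: [0.666, 0.746, -0.0, -0.001]
force: [-5.7, 2.3, 7.1]
gripper_width: 0.317
grip_force: 60.1
```

arm_command(
  slide=[
    [0, -0.5, 0],
    [0, -1, 0],
    [0, -1.5, 0],
    [0, -2, 0],
    [0, -2, 0],
  ],
  rotation=[
    [0, 0, 0],
    [0, 0, 0],
    [0, 0, 0],
    [0, 0, 0],
    [0, 0, 0],
  ],
  fingers=[15, 15, 15, 15, 15],
)

```text
clock: 51.92
position: [0.6403, 0.0566, 0.0827]
ee_rot: [0.666, 0.746, 0.0, -0.001]
force: [-3.9, 1.9, 5.1]
gripper_width: 0.318
grip_force: 60.0
```

arm_command(
  slide=[
    [0, -0.5, 0],
    [0, -1, 0],
    [0, -1, 0],
    [0, -1, 0],
  ],
  rotation=[
    [0, 0, 0],
    [0, 0, 0],
    [0, 0, 0],
    [0, 0, 0],
  ],
  fingers=[15, 15, 15, 15],
)

```text
clock: 52.42
position: [0.6403, 0.0565, 0.0826]
ee_rot: [0.666, 0.746, 0.0, -0.001]
force: [-4.5, 3.6, 6.4]
gripper_width: 0.313
grip_force: 60.0
```

arm_command(
  slide=[
    [0, -0.5, 0],
    [0, -1, 0],
    [0, -1, 0],
    [0, -1, 0],
  ],
  rotation=[
    [0, 0, 0],
    [0, 0, 0],
    [0, 0, 0],
    [0, 0, 0],
  ],
  fingers=[15, 15, 15, 15],
)

```text
clock: 52.92
position: [0.6403, 0.0565, 0.0827]
ee_rot: [0.665, 0.746, 0.001, -0.001]
force: [-4.0, 5.8, 7.2]
gripper_width: 0.314
grip_force: 60.0
```

arm_command(
  slide=[
    [0, -0.5, 0],
    [0, -1, 0],
    [0, -1, 0],
    [0, -1, 0],
  ],
  rotation=[
    [0, 0, 0],
    [0, 0, 0],
    [0, 0, 0],
    [0, 0, 0],
  ],
  fingers=[15, 15, 15, 15],
)

```text
clock: 53.42
position: [0.6404, 0.0555, 0.0827]
ee_rot: [0.665, 0.746, 0.001, -0.001]
force: [-4.0, 5.4, 6.1]
gripper_width: 0.32
grip_force: 60.0
```

The clamp stalled against the closer at about 5.8 N and then moved it 1 mm, so contact is made. Releasing and backing off.

arm_command(
  slide=[
    [0, 0, 0],
    [0, 0, 0],
    [0, 0, 0],
    [0, 0, 20],
    [0, 0, 60],
    [0, 0, 110],
    [0, 0, 160],
    [0, 0, 175],
  ],
  rotation=[
    [0, 0, 0],
    [0, 0, 0],
    [0, 0, 0],
    [0, 0, 0],
    [0, 0, 0],
    [0, 0, 0],
    [0, 0, 0],
    [0, 0, 0],
  ],
  fingers=[85, 85, 85, 85, 85, 85, 85, 85],
)

```text
clock: 54.42
position: [0.6423, 0.0524, 0.2613]
ee_rot: [0.666, 0.746, 0.002, 0.002]
force: [0.0, -0.1, -1.1]
gripper_width: 0.994
grip_force: 0.0
```

arm_command(
  slide=[
    [0, 0, 0],
    [0, 0, 0],
    [0, 0, 0],
  ],
  rotation=[
    [0, 0, 0],
    [0, 0, 0],
    [0, 0, 0],
  ],
  fingers=[85, 85, 85],
)

```text
clock: 54.8
position: [0.6403, 0.0529, 0.2557]
ee_rot: [0.666, 0.746, -0.001, -0.001]
force: [0.5, 0.4, 0.1]
gripper_width: 0.994
grip_force: 0.0
```

```bash
python3 - <<'E'
from h import *
st(); w=cap('wrist','w12')['pixels']; s=cap('scene','scene12')['pixels']
a=cv2.resize(w[0:270,160:350],None,fx=2,fy=2,interpolation=cv2.INTER_NEAREST)
b=cv2.resize(s[150:270,170:360],None,fx=2,fy=2,interpolation=cv2.INTER_CUBIC)
o=np.zeros((540,760,3),np.uint8); o[:,:380]=a; o[:240,380:]=b; cv2.imwrite('pics/w12b.png',o)
E
```

```text
54.8 [0.6403 0.0529 0.2557] [ 0.666  0.746 -0.001 -0.001] F [0.5 0.4 0.1] w 0.994 g 0.0
```

View pics/w12b.png

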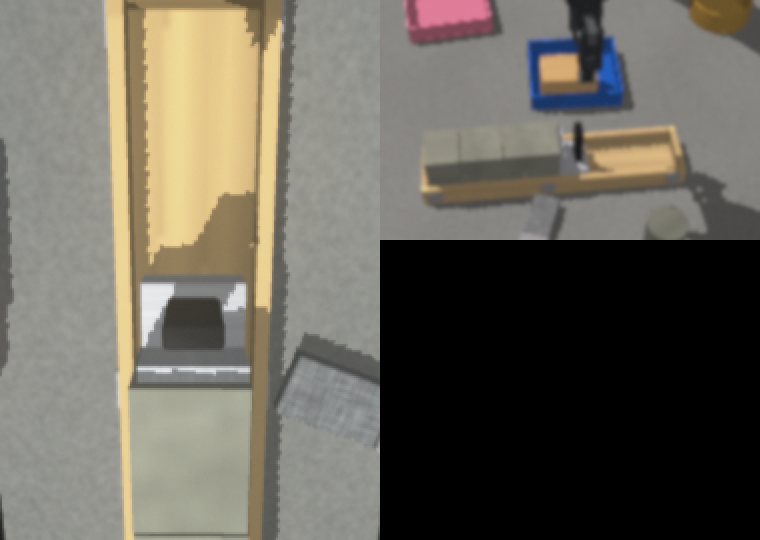

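```bash
python3 - <<'E'
from h import *
c=cap('wrist'); b=np.radians(6.6);u=np.array([-np.sin(b),np.cos(b)])
im=c['pixels'][185:200,250:258].mean(1).round().astype(int); print(np.c_[np.arange(185,200),im].tolist())
for r,z in((191.5,.072),(192.5,.072),(193.5,.082),(194.5,.082)): print(r,z,on(c,[[254,r]],z)[0,:2]@u*1000)
E
```

```text
[[185, 179, 177, 174], [186, 138, 137, 135], [187, 133, 132, 130], [188, 133, 132, 130], [189, 132, 131, 129], [190, 122, 122, 120], [191, 96, 101, 100], [192, 80, 88, 87], [193, 86, 96, 95], [194, 130, 144, 143], [195, 148, 165, 164], [196, 150, 167, 166], [197, 151, 168, 166], [198, 151, 168, 166], [199, 151, 168, 167]]
191.5 0.072 -51.00360397310843
192.5 0.072 -52.06255270000585
193.5 0.082 -49.55365705873741
194.5 0.082 -50.58231907829835
```

Clamp face and closer end coincide within measurement (−50.3 vs −49.6 mm along the box). Handing in.

```bash
python3 -c "
from h import *
print(manip.finish_job())"
```

```text
the job is handed in; nothing more can be done
None
```

The job is handed in after about 55 s on the robot's clock. The spacer is in the blue tray, and the starter, the one middle block and the closer stand hooked in a row against the fixed end. The clamp rests against the closer: they touch to within about 1 mm in the last camera picture, after meeting at about 6 N.

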